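# Set the laser's lot selector to 7 and bolt it

## Task

The next lot is number 7, but the marking laser's lot selector has been left unlocked at an earlier number or between two. Hold the black knob pressed down against its spring so that its lock lets go, turn it until 7 stands in the little window, then ease it up and feel for the slot about there until the dial springs fully up, locked on 7; last, slide the bolt fully home under the raised collar. Go gently: never force the dial against its lock, its bottom or the bolt, and leave the other things on the bench where they are.

Things in the scene. Friction and masses are not known exactly. Their poses are not given: they have to be found in the camera images.
- lot_unit: Lot selector: grey console fixed on the bench, 140 x 150 mm, flat top plate 62 mm above the bench, front sloping at 45 degrees. Origin on the bench under the knob's axis; x to the console's back, y to its left seen from its front, z up. Housing from x -76 to 64, y -88 to 62 mm; the top plate begins at x -32. Inside, a tooth on the drum locks in one of ten slots, one for each number.
- window (a point): Centre of the window in the sloping front (27 mm wide, 19 mm high, black frame); behind it the white number drum shows one black numeral 13 mm high, or parts of two when it stands between numbers. In the console's frame at x -48, y 0, z 46 mm.
- dial: Whole dial (plunger, drum, collar, knob) on an upright, well damped spring; origin level with the console's origin when fully up, lower by as much as it is pressed. Pressing slowly takes 4 N at first, then 0.8 N more per mm. Tooth clear, free to turn, from 5.5 mm down (8.5 N); hard bottom at 7.5 mm (10 N). Over 25 N between dial and lock, bottom or bolt is too much.
- knob (a point): Centre of the black ribbed round knob, 40 mm in diameter, 30 mm high, on the dial's axis. Dial fully up: this point 89 mm above the bench, knob from 74 to 104 mm, below it the aluminium collar (radius 29 mm) from 70 to 74 mm, then 8 mm of free gap down to the top plate.
- drum (a joint): Angle of drum and knob (they turn together), rad, growing clockwise from above; number n mid-window at n x 0.6283 (7: 4.398); stops just beyond 0 and 9. The ten slots sit off their numbers, all alike, by an unknown angle up to 0.19 either way. Let up within 3 degrees of its slot the dial springs in; else the tooth rests on the crown, about 4.5 mm down, and can be dragged along it till it drops in.
- bolt (a joint): Travel of the locking bolt, m: about 0 = drawn back, clear of the collar, as at the start; 0.014 = fully home. It slides along the console's +y towards the dial with 2 N of friction and stays where it is left. Its tongue, 6 mm thick on the top plate, goes under the collar only when the dial is fully up; else it runs against the collar's edge.
- bolt_tab (a point): Centre of the bolt's black thumb tab: 22 mm along x, 12 mm along y, 20 mm high, from 68 to 88 mm above the bench; at the console's x 0, y -68 mm drawn back, y -54 mm home. Push on its face that looks to -y. Steel rails beside the tongue stand 6 mm above the plate from y -80 to -38 mm.
- driver_6: LED driver, white finned case 64 x 122 x 39 mm, lying loose near the console; origin under its centre. Leave it alone.
- gauge_block: Ground steel gauge block 36 x 36 x 30 mm, loose; origin under its centre. Leave it alone.
- tape_roll: Roll of black tape 91 mm across, 18 mm high, lying loose; origin under its centre. Leave it alone.
- screwdriver_blue: Blue-handled screwdriver 180 mm long, lying loose; origin under its middle. Leave it alone.
Mind the look-alikes: they are no part of the job. There is more than one size of the lot_unit; the one meant has the size given above.

How it is judged:
On the way, in this order (a step that is already met when the one before it is completed fails the run):
1. 7 stands in the window and the dial is fully up, locked on it (value of joint drum between 4.158 and 4.638 rad and z of dial in the frame of lot_unit above -0.0015 m and value of joint bolt below 0.006 m), for 0.2 s.
2. the bolt is home under the collar (value of joint bolt above 0.012 m), for 0.2 s.
At the end, for the whole second after the job is handed in: The 7 stands in the window (drum within 0.24 rad of mid-window), the dial is fully up in its lock (within 1.5 mm), and the bolt is home under the collar (at least 12 of its 14 mm) (value of joint drum between 4.158 and 4.638 rad and z of dial in the frame of lot_unit above -0.0015 m and value of joint bolt above 0.012 m); the robot touches nothing.
It fails at once if the dial is forced against its lock, its bottom or the bolt with more than 25 N (contact force between dial and lot_unit above 25 N).
It fails at once if the driver 6 is moved by more than 10 mm (distance of driver_6 from where it was at the start of the episode above 0.01 m).
It fails at once if the gauge block is moved by more than 10 mm (distance of gauge_block from where it was at the start of the episode above 0.01 m).
It fails at once if the tape roll is moved by more than 10 mm (distance of tape_roll from where it was at the start of the episode above 0.01 m).
It fails at once if the screwdriver blue is moved by more than 10 mm (distance of screwdriver_blue from where it was at the start of the episode above 0.01 m).
It also fails if it takes over 72 s, if anything falls off the work surface, if the arm or the gripper's body presses on something with over 40 N, if the wrist force passes 120 N, or if a joint passes its speed limit or range.

## Robot

A 6-joint arm with a two-finger parallel gripper is mounted at the origin on a cart in front of the work surface, level with it; the furniture and walls round the work are solid. World frame = base frame: x ahead of the robot, y to its left, z up, the work surface at z = 0. Lengths are in m, angles in rad, forces in N, time in s.
With the tool pointing down it reaches from about 0.35 to 0.775 m from the base axis. Payload 5.5 kg.
Tool frame: the origin (TCP) lies midway between the tips of the shut fingers; the grasp point (between the pads) lies grasp_offset behind it (grasp_offset is the distance from the TCP to the grasp point, in m); z points along the fingers, y is the line along which they close (so a half turn about z gives the same grasp; the last joint's range is limited). The gripper opens to 85 mm and grips with 20 to 120 N. Pads are 22 mm wide; open, the fingers measure 114 mm over their backs; the gripper's body (76 mm by 85 mm) begins 54 mm behind the grasp point. The pads swing forward as they close: fully open they stand 13 mm farther back than shut.
Start: joints at [1.151, 0.313, 0.046, 1.304, 0, 1.431], TCP at [0.159, 0.553, 0.231] pointing down, gripper open.
Joint ranges: [-2.76, 2.76], [-0.86, 1.69], [-1.03, 1.26], [-2.2, 2.34], [-1.47, 1.5], [-3.14, 3.14]. Speed limits (rad/s): [2.57, 2.57, 3.14, 3.14, 3.14, 3.14].

## Interface

Orientations are given as a unit quaternion [w, x, y, z].
In Python, from workcell import * gives the robot as it stands.
- The arm moves only by the tool step_arm, never from a script. Its argument "deltas" is a list of rows, each a list of 7 numbers: the shift along the world's x, y, z in mm, then the turn, a rotation vector about the world's x, y, z in degrees, then the gripper's target within -1 to 1 (fully open at 1, half-way at 0, shut at -1). A call has 1 to 5 rows; each row shifts and turns the commanded pose from where the row before left it; what a row does not reach is not made up. A row lasts 1/10 s, in which the tool goes at most 50 mm and 8.59 degrees, less where a joint would pass 70% of its speed; a pose out of reach is approached as far as the arm can. A call is refused whole if a number of a shift passes 50 or a number of a turn 8.59, either way. A call with a gripper value outside its range is refused whole. The fingers move at their own pace and stop on an object; "newtons" is the grip in N (left out, the last holds). Time passes only in rows, so rows that do not move let the fingers close. It gives the time, the measured TCP pose, the force, the opening and the grip force at its end, in the units of the state.
- get_state(): the state, without advancing time (a new reading comes with each control period).
- read_camera(name): name is "side" or "top" or "wrist"; returns a dict with "image" (420x560x3 uint8, red, green, blue), "z_map" (420x560 float32, m along the optical axis (not along the pixel's ray), 0 where there is no reading), "K" (3x3 intrinsics, pixels), "world_from_camera" (4x4, takes a point from camera to world coordinates). Camera axes: x right, y down, z forward; pixel columns grow to the right and rows downward; lengths in m; the calibration is good to about 2 mm. A picture is of the moment at which its call begins.
- hand_in(): hands the job in; it is judged then, once.
The state is a dict: "clock": time; "joint_pos": joint angles; "qvel": joint speeds; "tau": joint torques, N m; "tcp_pos": TCP position; "orientation": TCP orientation; "wrist_force": force on the tool from outside, world axes, zero at the start; "ft_torque": the same for the moment, N m; "finger_gap": finger opening in m; "grip_force": force on a finger pad.
Only numpy, scipy, OpenCV 4.12 (cv2) and the standard library are available. Lean on these libraries where they do the work, as an engineer would, in place of code of your own. Each camera call takes 0.05 s, during which the arm holds its last target. There are 200 camera calls.

## Working session

There is one attempt and no reset: what is moved stays moved. The work goes in short steps, Python scripts to look and compute and a tool call to move; the robot and the scene stay as the last step left them, time stands still between calls to the robot, and variables do not carry over. Pictures are saved under pics/ and viewed, at most 10 in all, crops included, and the job is handed in when it is done.

Besides the shell and the picture viewer there is one more tool, called after "Call:" as name(argument=value, ...), one argument or row to a line, values as JSON. step_arm: Moves the arm, as the interface text tells. Its arguments: {"type":"object","properties":{"deltas":{"type":"array","items":{"type":"array","items":{"type":"number"}}},"newtons":{"type":"number"}},"required":["deltas"]}

```bash
mkdir -p pics
cat > h.py <<'E'
from workcell import *
import numpy as np, cv2
def cam(n,fn=None):
    r=read_camera(n)
    if fn: cv2.imwrite('pics/'+fn,r['image'][:,:,::-1])
    z=r['z_map'];K=r['K'];h,w=z.shape
    u,v=np.meshgrid(np.arange(w),np.arange(h))
    p=np.stack([(u-K[0,2])/K[0,0]*z,(v-K[1,2])/K[1,1]*z,z],-1)
    T=r['world_from_camera']
    P=p@T[:3,:3].T+T[:3,3]; P[z==0]=np.nan
    return r,P
E
python3 - <<'E'
from h import *
np.set_printoptions(precision=3,suppress=True)
ims=[]
for n in ['top','side']:
    r,P=cam(n); ims.append(r['image']); np.save(n+'.npy',P); print(n,r['world_from_camera'],r['K'][0,0])
    cv2.imwrite('pics/%s0.png'%n,r['image'][:,:,::-1])
print(get_state())
E
```

```text
top [[-0.002 -0.997  0.079  0.429]
 [-1.     0.002 -0.002 -0.055]
 [ 0.002 -0.079 -0.997  1.295]
 [ 0.     0.     0.     1.   ]] 435.02592013030625
side [[ 0.954 -0.189  0.234  0.291]
 [-0.3   -0.539  0.787 -0.836]
 [-0.023 -0.821 -0.571  0.656]
 [ 0.     0.     0.     1.   ]] 433.08596880403655
{'clock': 0.1, 'joint_pos': array([ 1.151,  0.314,  0.045,  1.304, -0.   ,  1.431]), 'qvel': array([-0.   , -0.003,  0.002,  0.001,  0.001,  0.002]), 'tau': array([  0.002, -48.172,  29.925,   0.013,  -0.   ,  -0.   ]), 'tcp_pos': array([0.159, 0.552, 0.231]), 'orientation': array([-0.   ,  0.139,  0.99 , -0.001]), 'wrist_force': array([ 0.743,  0.537, -0.811]), 'ft_torque': array([0.013, 0.002, 0.006]), 'grip_force': 0.0, 'finger_gap': 0.08560039132594345}
```

View pics/top0.png

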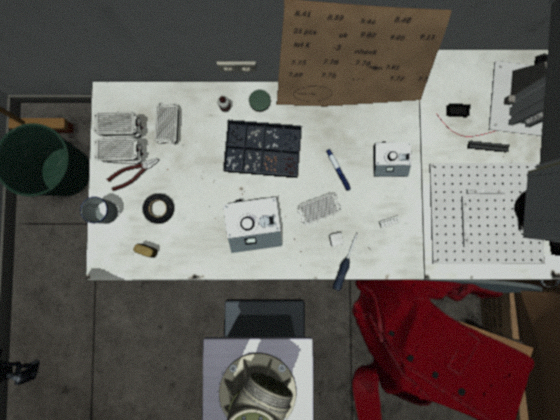

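View pics/side0.png

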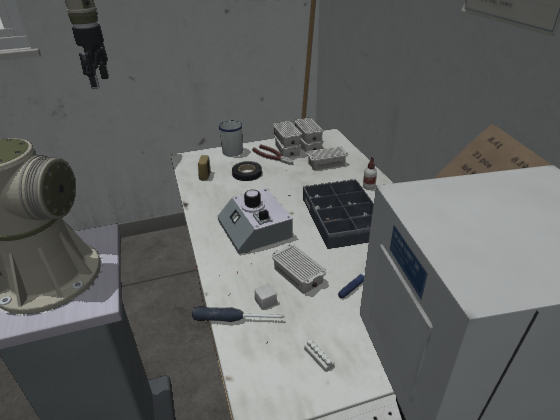

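The top view shows the console at about (253,224), with the knob at (247,224), the bolt tab at (266,220) and the window facing the robot at (250,240). The smaller look-alike is at (392,158).

Run:
```python
from h import *
np.set_printoptions(precision=4,suppress=True)
P=np.load('top.npy')
R=P[190:256,215:292].reshape(-1,3)
kn=R[(R[:,2]>.092)&(R[:,2]<.112)];print('z',np.histogram(R[:,2],bins=np.arange(0,.13,.005)))
print('knob',len(kn),kn.mean(0),(kn.max(0)+kn.min(0))/2,np.ptp(kn,axis=0))
pl=R[(R[:,2]>.052)&(R[:,2]<.12)]
r=cv2.minAreaRect(pl[:,:2].astype(np.float32));print(r)
hs=R[(R[:,2]>.012)]
print(cv2.minAreaRect(hs[:,:2].astype(np.float32)))
S=np.load('side.npy')[180:260,210:300].reshape(-1,3)
kn=S[(S[:,2]>.095)&(S[:,2]<.112)];print('knob side',len(kn),kn.mean(0),(kn.max(0)+kn.min(0))/2,np.ptp(kn,axis=0),np.percentile(kn[:,2],95))
pl=S[(S[:,2]>.056)&(S[:,2]<.068)];print(cv2.minAreaRect(pl[:,:2].astype(np.float32)), np.median(pl[:,2]))
```

```text
z (array([1365,   98,    3,   34,   70,   94,  103,  106,   99,   79,   72,
        274,  950,  396,  152,   14,    8,   15,   16,   76,   77,    2,
          0,    0,    0]), array([0.   , 0.005, 0.01 , 0.015, 0.02 , 0.025, 0.03 , 0.035, 0.04 ,
       0.045, 0.05 , 0.055, 0.06 , 0.065, 0.07 , 0.075, 0.08 , 0.085,
       0.09 , 0.095, 0.1  , 0.105, 0.11 , 0.115, 0.12 , 0.125]))
knob 161 [0.4825 0.0242 0.0999] [0.4834 0.0004 0.0987] [0.0362 0.091  0.0132]
((0.49277496337890625, 0.01584755629301071), (0.11260871589183807, 0.15208731591701508), 8.02868366241455)
((0.4840174913406372, 0.014699041843414307), (0.15164119005203247, 0.15217502415180206), 7.8976216316223145)
knob side 131 [0.4832 0.0219 0.1001] [0.4837 0.0247 0.0995] [0.0376 0.0384 0.0083] 0.10266788096603785
((0.49748164415359497, 0.01411445438861847), (0.10835561901330948, 0.15638048946857452), 7.809783935546875) 0.06327084474819322
```

```bash
python3 - <<'E'
from h import *
from scipy.spatial.transform import Rotation as Ro
np.set_printoptions(precision=4,suppress=True)
r,P=cam('wrist','w0.png');s=get_state();T=r['world_from_camera']
q=s['orientation'];R=Ro.from_quat(q[[1,2,3,0]]).as_matrix()
print('offset',grasp_offset if 'grasp_offset' in globals() else s.keys()); print(R); print(R.T@(T[:3,3]-s['tcp_pos']));print(R.T@T[:3,:3],r['K'])
E
python3 -c "
import workcell;print([n for n in dir(workcell) if n[0]!='_'])"
```

```text
offset 0.0187
[[-0.9611  0.2762 -0.0006]
 [ 0.2762  0.9611 -0.0013]
 [ 0.0002 -0.0014 -1.    ]]
[ 0.0761  0.0006 -0.1425]
[[ 0.0015 -0.9555 -0.2949]
 [ 1.      0.0015  0.0001]
 [ 0.0003 -0.2949  0.9555]] [[334.1156   0.     277.8636]
 [  0.     334.1156 206.5786]
 [  0.       0.       1.    ]]
['MotionError', 'get_state', 'grasp_offset', 'hand_in', 'read_camera']
```

Call:
step_arm(
  deltas=[
    [30, -50, 20, 0, 0, 0, 1],
    [30, -50, 20, 0, 0, 0, 1],
    [30, -50, 20, 0, 0, 0, 1],
    [25, -50, 0, 0, 0, 0, 1],
    [25, -50, 0, 0, 0, 0, 1],
  ],
)

```text
clock: 0.65
tcp_pos: [0.2772, 0.3401, 0.2804]
orientation: [0.001, 0.139, 0.99, 0.0]
wrist_force: [0.6, 0.2, -0.2]
finger_gap: 0.0854
grip_force: 0.0
```

Call:
step_arm(
  deltas=[
    [25, -50, 0, 0, 0, 8, 1],
    [25, -50, 0, 0, 0, 8, 1],
    [30, -50, 0, 0, 0, 8, 1],
    [30, -50, -20, 0, 0, 0, 1],
    [30, -50, -30, 0, 0, 0, 1],
  ],
)

```text
clock: 1.15
tcp_pos: [0.386, 0.1498, 0.2416]
orientation: [0.002, -0.037, 0.999, 0.0]
wrist_force: [1.4, 0.9, -0.5]
finger_gap: 0.0857
grip_force: 0.0
```

Call:
step_arm(
  deltas=[
    [20, -30, -20, 0, 0, 0, 1],
    [0, 0, 0, 0, 0, 0, 1],
    [0, 0, 0, 0, 0, 0, 1],
  ],
)

```text
clock: 1.45
tcp_pos: [0.4041, 0.1206, 0.2203]
orientation: [-0.001, -0.036, 0.999, 0.0]
wrist_force: [-0.1, 0.2, -1.1]
finger_gap: 0.0854
grip_force: 0.0
```

Run:
```python
from h import *
r,P=cam('wrist','w1.png');np.save('w1.npy',P)
s=get_state();print(s['tcp_pos'],s['orientation'],s['joint_pos'])
```

```text
[0.40412179 0.12133693 0.22098118] [-4.15374713e-04 -3.66723502e-02  9.99327241e-01  1.76020048e-04] [ 1.00638487e-01  2.17217226e-02 -3.32513526e-01  1.21736763e+00
  4.04417059e-04  2.72771659e-02]
```

View pics/w1.png

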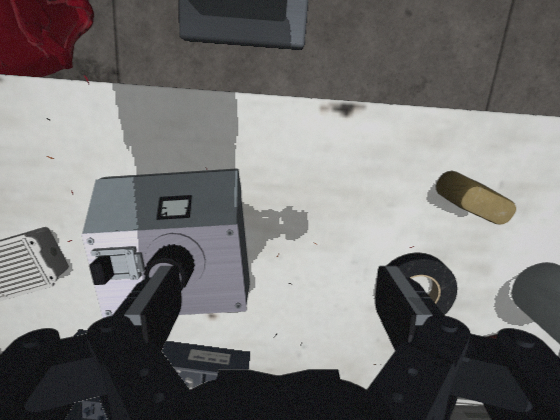

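The wrist view shows the window at (174,207), the knob at (172,262) and the tab at (103,267). The image is upside down for reading.

Call:
step_arm(
  deltas=[
    [20, -25, -10, 0, 0, 4, 1],
    [20, -25, -15, 0, 0, 0, 1],
    [20, -25, -15, 0, 0, 0, 1],
    [19, -22, -10, 0, 0, 0, 1],
    [0, 0, 0, 0, 0, 0, 1],
  ],
)

```text
clock: 2.0
tcp_pos: [0.485, 0.0237, 0.1704]
orientation: [0.0, -0.072, 0.997, -0.0]
wrist_force: [-1.0, 1.3, 0.1]
finger_gap: 0.0851
grip_force: 0.0
```

Run:
```python
from h import *
np.set_printoptions(precision=4,suppress=True)
r,P=cam('wrist');np.save('w2.npy',P)
s=get_state();print(s['tcp_pos'],s['orientation'],s['joint_pos'],s['wrist_force'])
im=r['image'][:,:,::-1]
T=r['world_from_camera'];K=r['K']
def px(p):
    c=T[:3,:3].T@(np.array(p)-T[:3,3]);return (K@c/c[2])[:2]
a=np.radians(8);w=np.array([.483-.048*np.cos(a),.024-.048*np.sin(a),.046]);u,v=px(w).astype(int);print(u,v)
c=cv2.resize(im[max(v-35,0):v+35,max(u-45,0):u+45],None,fx=4,fy=4,interpolation=cv2.INTER_CUBIC)
c=cv2.rotate(c,cv2.ROTATE_180)
o=np.zeros((420,560+c.shape[1]//1,3),np.uint8);o[:,:560]=im;o[:c.shape[0],560:]=c
o=cv2.resize(o,(800,int(420*800/o.shape[1])));cv2.imwrite('pics/w2.png',o)
Q=P.reshape(-1,3);col=r['image'].reshape(-1,3)
m=(Q[:,2]>.094)&(Q[:,2]<.108)&(np.hypot(Q[:,0]-.483,Q[:,1]-.024)<.035)
k=Q[m];print('knob',m.sum(),k.mean(0),(k.max(0)+k.min(0))/2,np.ptp(k,axis=0))
m=(Q[:,2]>.082)&(Q[:,2]<.092)&(np.hypot(Q[:,0]-.49,Q[:,1]+.044)<.03);k=Q[m];print('tab',m.sum(),k.mean(0),(k.max(0)+k.min(0))/2,np.ptp(k,axis=0), cv2.minAreaRect(k[:,:2].astype(np.float32)))
```

```text
[0.4838 0.0248 0.1709] [-0.0002 -0.072   0.9974  0.0002] [-0.1149  0.1679 -0.2942  1.1092  0.0003 -0.259 ] [-1.0307 -0.2372  0.7595]
277 137
knob 2422 [0.4795 0.0264 0.0991] [0.4807 0.0266 0.0979] [0.0394 0.0395 0.0077]
tab 544 [ 0.489  -0.039   0.0873] [ 0.49   -0.0394  0.0861] [0.023  0.0137 0.008 ] ((0.489860862493515, -0.03962060436606407), (0.02238917350769043, 0.01264286320656538), 7.820980548858643)
```

View pics/w2.png

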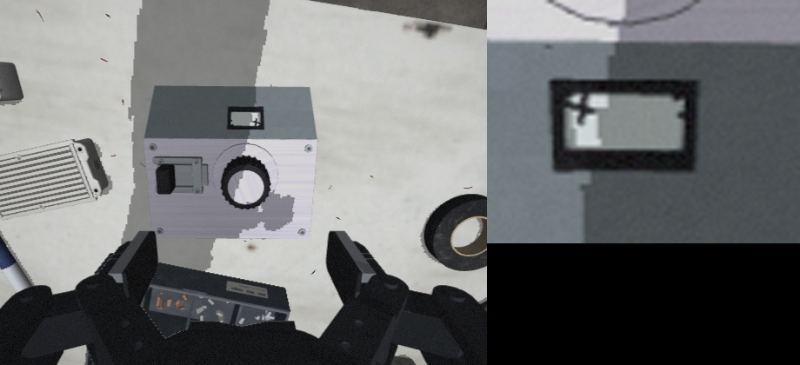

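The knob centre is at about (0.4807, 0.0267) and the tab position agrees with the given geometry. The drum stands between two numbers, so I'll descend around the knob and look closer.

Call:
step_arm(
  deltas=[
    [-3, 2, 0, 0, 0, 0, 0.4],
    [0, 0, -25, 0, 0, 0, 0.4],
    [0, 0, -30, 0, 0, 0, 0.4],
    [0, 0, -30, 0, 0, 0, 0.4],
    [0, 0, -16, 0, 0, 0, 0.4],
  ],
)

```text
clock: 2.55
tcp_pos: [0.4784, 0.0283, 0.0689]
orientation: [-0.001, -0.073, 0.997, 0.0]
wrist_force: [-0.4, -0.6, 0.5]
finger_gap: 0.0597
grip_force: 0.0
```

```bash
cat >> h.py <<'E'
def win(fn,full=False):
    np.set_printoptions(precision=4,suppress=True)
    r,P=cam('wrist')
    s=get_state();print(s['clock'],s['tcp_pos'],s['orientation'],s['joint_pos'],s['wrist_force'],s['finger_gap'],s['grip_force'])
    im=r['image'][:,:,::-1];T=r['world_from_camera'];K=r['K']
    a=np.radians(8);w=np.array([.4807-.048*np.cos(a),.0267-.048*np.sin(a),.046])
    dx=np.array([np.sin(a),-np.cos(a),0])*.018; dz=np.array([np.cos(a)*.707,np.sin(a)*.707,.707])*.014
    pts=[]
    for q in (w-dx+dz,w+dx+dz,w+dx-dz,w-dx-dz):
        c=T[:3,:3].T@(q-T[:3,3]);pts.append((K@c/c[2])[:2])
    H=cv2.getPerspectiveTransform(np.float32(pts),np.float32([[0,0],[360,0],[360,280],[0,280]]))
    c=cv2.warpPerspective(im,H,(360,280),flags=cv2.INTER_CUBIC)
    if full:
        o=np.zeros((280,360+373,3),np.uint8);o[:,:360]=c;o[:,360:]=cv2.resize(im,(373,280));c=o
    cv2.imwrite('pics/'+fn,c)
E
python3 -c "
from h import *
win('w3.png',True)"
```

```text
2.6 [0.4773 0.0283 0.0672] [-0.0023 -0.0732  0.9973  0.0006] [-0.1091  0.2504 -0.4679  0.8571  0.0004 -0.2556] [ 0.5459 -0.0883 -1.6972] 0.060209867051008205 0.0
```

View pics/w3.png

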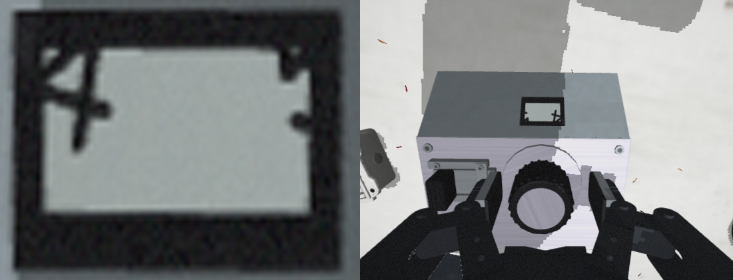

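The window shows "4" at the left (x≈75 of 45–310) and the left edge of a "5" at the right. The drum stands near 4.4, so it needs about 93° clockwise. Centre and grip.

Call:
step_arm(
  deltas=[
    [3, -1.5, 3, 0, 0, 0, 0.4],
    [0, 0, 0, 0, 0, 0, 0.2],
    [0, 0, 0, 0, 0, 0, -1],
    [0, 0, 0, 0, 0, 0, -1],
    [0, 0, 0, 0, 0, 0, -1],
  ],
  newtons=40,
)

```text
clock: 3.1
tcp_pos: [0.4851, 0.0258, 0.075]
orientation: [0.002, -0.072, 0.997, 0.001]
wrist_force: [-0.0, 4.6, 7.3]
finger_gap: 0.0387
grip_force: 40.8
```

Call:
step_arm(
  deltas=[
    [0, 0, 0, 0, 0, 0, -1],
    [0, 0, 0, 0, 0, 0, -1],
  ],
)

```text
clock: 3.3
tcp_pos: [0.4851, 0.0257, 0.075]
orientation: [0.002, -0.072, 0.997, 0.001]
wrist_force: [0.4, 4.4, 7.0]
finger_gap: 0.0388
grip_force: 40.8
```

Call:
step_arm(
  deltas=[
    [0, 0, -1, 0, 0, 0, -1],
    [0, 0, 0, 0, 0, 0, -1],
    [0, 0, 0, 0, 0, 0, -1],
  ],
)

```text
clock: 3.6
tcp_pos: [0.4852, 0.0258, 0.0742]
orientation: [0.002, -0.072, 0.997, 0.001]
wrist_force: [0.4, 4.5, 9.0]
finger_gap: 0.0385
grip_force: 40.9
```

Call:
step_arm(
  deltas=[
    [0, 0, -0.5, 0, 0, 0, -1],
    [0, 0, 0, 0, 0, 0, -1],
  ],
)

```text
clock: 3.8
tcp_pos: [0.4852, 0.0258, 0.0738]
orientation: [0.002, -0.072, 0.997, 0.001]
wrist_force: [-0.6, 5.2, 8.5]
finger_gap: 0.0387
grip_force: 40.9
```

Run:
```python
from h import *
import statistics
f=[]
for n in range(4):
    r=read_camera('side');s=get_state();f.append(np.r_[s['tcp_pos']*1000,s['wrist_force'],s['ft_torque']])
print(np.round(f,2))
```

```text
[[ 4.8522e+02  2.5760e+01  7.3780e+01 -6.6000e-01  4.5500e+00  9.0600e+00
   8.4000e-01  2.3000e-01 -3.0000e-02]
 [ 4.8521e+02  2.5760e+01  7.3780e+01 -1.7000e-01  4.0500e+00  9.0700e+00
   8.9000e-01  2.0000e-01 -1.0000e-02]
 [ 4.8523e+02  2.5750e+01  7.3790e+01 -6.0000e-01  5.1400e+00  9.4300e+00
   8.2000e-01  2.1000e-01 -3.0000e-02]
 [ 4.8522e+02  2.5760e+01  7.3800e+01 -1.2600e+00  5.5700e+00  9.9400e+00
   8.8000e-01  2.0000e-01 -7.0000e-02]]
```

Run:
```python
from h import *
np.set_printoptions(precision=4,suppress=True)
r,P=cam('wrist','w4.png');s=get_state();print(s['tcp_pos'])
z=P[:,:,2]
m=(np.hypot(P[:,:,0]-.482,P[:,:,1]-.026)<.03)&(z>.09)&(z<.103)
print(m.sum(),np.histogram(z[m],bins=np.arange(.09,.104,.001)))
k=P[m];rows,cols=np.where(m)
# front and side extents in console axes
a=np.radians(8);R=np.array([[np.cos(a),np.sin(a)],[-np.sin(a),np.cos(a)]])
q=(k[:,:2]-s['tcp_pos'][:2])@R.T
print('rel tcp, console axes: min',np.percentile(q,1,axis=0),'max',np.percentile(q,99,axis=0))
c,rad=cv2.minEnclosingCircle(k[:,:2].astype(np.float32));print(c,rad)
```

```text
[0.4852 0.0258 0.0738]
7669 (array([ 145,  146,  169,  181,  228,  366,  837, 3107, 1974,  221,   93,
        100,  102]), array([0.09 , 0.091, 0.092, 0.093, 0.094, 0.095, 0.096, 0.097, 0.098,
       0.099, 0.1  , 0.101, 0.102, 0.103]))
rel tcp, console axes: min [-0.0232 -0.0271] max [0.0124 0.0285]
(0.4776400029659271, 0.02534564584493637) 0.029703887179493904
```

View pics/w4.png

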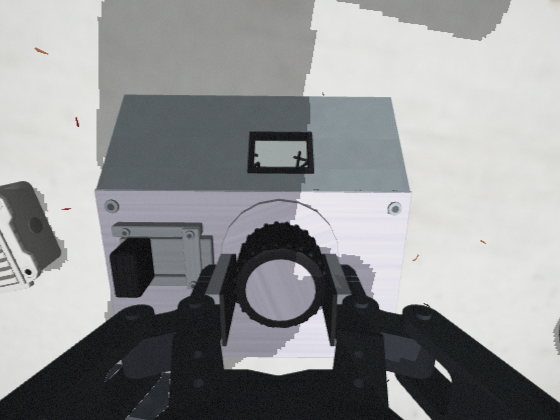

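The knob sits about 3.3 mm nearer the robot than the TCP, and its top is at ~97.6 mm, i.e. about 6.4 mm down. I'll regrip centred.

Call:
step_arm(
  deltas=[
    [0, 0, 0, 0, 0, 0, 0.2],
    [0, 0, 0, 0, 0, 0, 0.2],
    [-3.5, 1, 0, 0, 0, 0, 0.2],
    [0, 0, 0, 0, 0, 0, 0.2],
  ],
)

```text
clock: 4.45
tcp_pos: [0.4791, 0.0259, 0.0713]
orientation: [-0.001, -0.072, 0.997, 0.0]
wrist_force: [-1.6, 0.1, 0.7]
finger_gap: 0.0514
grip_force: 0.0
```

```bash
python3 -c "
from h import *
for i in range(3):
    read_camera('side');s=get_state();print(s['tcp_pos'],s['wrist_force'],s['joint_pos'],s['finger_gap'])"
```

```text
[0.47940732 0.02586035 0.07129662] [ 0.26783352  0.8868499  -0.36449891] [-1.13493247e-01  2.46354877e-01 -4.61592859e-01  8.63538902e-01
 -4.41571114e-05 -2.57375061e-01] 0.05100270597112808
[0.47960283 0.02578125 0.07131912] [-0.41272164 -0.94795149  0.33212281] [-1.13591337e-01  2.46521008e-01 -4.61301287e-01  8.63474311e-01
 -7.74591006e-05 -2.57357272e-01] 0.05091419835873494
[0.47975556 0.02577523 0.07131273] [-0.11938826  0.30205362 -0.47290817] [-1.13598141e-01  2.46670409e-01 -4.61115761e-01  8.63354576e-01
 -2.89717359e-05 -2.57352997e-01] 0.051150900340239475
```

Call:
step_arm(
  deltas=[
    [0, 0.7, 1.5, 0, 0, 0, 0.2],
    [0, 0, 0, 0, 0, 0, -0.05],
    [0, 0, 0, 0, 0, 0, -1],
    [0, 0, 0, 0, 0, 0, -1],
    [0, 0, 0, 0, 0, 0, -1],
  ],
  newtons=30,
)

```text
clock: 5.1
tcp_pos: [0.4803, 0.0262, 0.0733]
orientation: [0.0, -0.072, 0.997, -0.0]
wrist_force: [-0.5, -2.8, 1.6]
finger_gap: 0.039
grip_force: 31.9
```

Call:
step_arm(
  deltas=[
    [0, 0, 0, 0, 0, 0, -1],
  ],
)

```text
clock: 5.2
tcp_pos: [0.4803, 0.0262, 0.0732]
orientation: [0.0, -0.072, 0.997, -0.0]
wrist_force: [-1.1, -3.2, 2.6]
finger_gap: 0.0393
grip_force: 31.9
```

```bash
cat >> h.py <<'E'
def st(k=3):
    np.set_printoptions(precision=2,suppress=True,linewidth=150)
    f=[];
    for i in range(k):
        r=read_camera('wrist');s=get_state();f.append(np.r_[s['tcp_pos']*1000,s['wrist_force'],s['ft_torque']])
    print(s['clock'],np.mean(f,0),s['joint_pos'],s['grip_force'],s['finger_gap'])
    T=r['world_from_camera'];K=r['K'];z=r['z_map'];u,v=np.meshgrid(np.arange(560),np.arange(420))
    p=np.stack([(u-K[0,2])/K[0,0]*z,(v-K[1,2])/K[1,1]*z,z],-1);P=p@T[:3,:3].T+T[:3,3];P[z==0]=0
    kk=(np.hypot(P[:,:,0]-.4815,P[:,:,1]-.0265)<.014)&(P[:,:,2]>.09)&(P[:,:,2]<.108)
    print('knob top z med',np.median(P[kk][:,2])*1000,kk.sum())
E
python3 -c "
from h import *
st()"
```

```text
5.35 [480.3   26.24  73.2    0.11  -2.7    3.29  -0.65  -0.03  -0.01] [-0.11  0.24 -0.46  0.87 -0.   -0.26] 31.931878924369812 0.03877149574123305
knob top z med 99.19966056829368 3287
```

Call:
step_arm(
  deltas=[
    [0, 0, -1.5, 0, 0, 0, -1],
    [0, 0, -1.5, 0, 0, 0, -1],
    [0, 0, 0, 0, 0, 0, -1],
  ],
)

```text
clock: 5.65
tcp_pos: [0.4806, 0.0263, 0.0708]
orientation: [0.001, -0.072, 0.997, -0.0]
wrist_force: [-0.5, -3.2, 9.4]
finger_gap: 0.0391
grip_force: 32.6
```

```bash
python3 -c "
from h import *
st()"
```

```text
5.8 [480.66  26.31  70.92  -1.25  -3.23   9.59  -0.7    0.3   -0.03] [-0.11  0.25 -0.46  0.86 -0.   -0.26] 32.56916105747223 0.03929167923564049
knob top z med 96.95065933100301 3297
```

Call:
step_arm(
  deltas=[
    [0, 0, 0.4, 0, 0, 0, -1],
    [0, 0, 0, 0, 0, -4, -1],
    [0, 0, 0, 0, 0, -4, -1],
    [0, 0, 0, 0, 0, -4, -1],
    [0, 0, 0, 0, 0, 0, -1],
  ],
)

```text
clock: 6.3
tcp_pos: [0.4806, 0.0265, 0.0713]
orientation: [0.001, 0.034, 0.999, -0.0]
wrist_force: [-1.2, -2.6, 8.8]
finger_gap: 0.0387
grip_force: 32.5
```

```bash
python3 -c "
from h import *
st(2)"
```

```text
6.4 [480.62  26.46  71.31  -1.    -2.51   9.86  -0.57   0.31  -0.05] [-0.11  0.25 -0.46  0.86 -0.   -0.05] 32.52303957939148 0.03905045816816281
knob top z med 97.39166297518001 3278
```

Call:
step_arm(
  deltas=[
    [0, 0, 0, 0, 0, -7, -1],
    [0, 0, 0, 0, 0, -7, -1],
    [0, 0, 0, 0, 0, -7, -1],
    [0, 0, 0, 0, 0, -7, -1],
    [0, 0, 0, 0, 0, 0, -1],
  ],
)

```text
clock: 6.9
tcp_pos: [0.4807, 0.0268, 0.0713]
orientation: [0.001, 0.275, 0.962, 0.001]
wrist_force: [-1.5, -1.8, 9.9]
finger_gap: 0.0395
grip_force: 32.5
```

```bash
python3 -c "
from h import *
st(2)"
```

```text
7.0 [480.73  26.8   71.35  -1.11  -1.     9.59  -0.3    0.26  -0.04] [-0.11  0.25 -0.46  0.86  0.    0.44] 32.526074051856995 0.03925067943064412
knob top z med 97.40498146611495 3271
```

Call:
step_arm(
  deltas=[
    [0, 0, 0, 0, 0, -7, -1],
    [0, 0, 0, 0, 0, -7, -1],
    [0, 0, 0, 0, 0, -7, -1],
    [0, 0, 0, 0, 0, -7, -1],
    [0, 0, 0, 0, 0, -7, -1],
  ],
)

```text
clock: 7.5
tcp_pos: [0.4811, 0.0271, 0.0715]
orientation: [0.001, 0.552, 0.834, 0.001]
wrist_force: [-0.6, 0.2, 8.7]
finger_gap: 0.0394
grip_force: 32.5
```

Call:
step_arm(
  deltas=[
    [0, 0, 0, 0, 0, -7, -1],
    [0, 0, 0, 0, 0, -7, -1],
    [0, 0, 0, 0, 0, -4, -1],
    [0, 0, 0, 0, 0, 0, -1],
  ],
)

```text
clock: 7.9
tcp_pos: [0.4814, 0.0271, 0.0716]
orientation: [0.001, 0.674, 0.738, 0.002]
wrist_force: [0.5, -0.3, 9.2]
finger_gap: 0.0387
grip_force: 32.5
```

```bash
python3 -c "
from h import *
st(2)
r=read_camera('side');im=r['image'][:,:,::-1];T=r['world_from_camera'];K=r['K']
a=np.radians(8);w=np.array([.4812-.048*np.cos(a),.0267-.048*np.sin(a),.046])
c=T[:3,:3].T@(w-T[:3,3]);u,v=(K@c/c[2])[:2].astype(int);print(u,v)
A=cv2.resize(im[v-20:v+20,u-25:u+25],(400,320),interpolation=cv2.INTER_CUBIC)
r=read_camera('wrist');B=cv2.resize(r['image'][:,:,::-1],(400,320));cv2.imwrite('pics/w5.png',np.hstack([A,B]))
"
```

```text
8.0 [481.4   27.15  71.56   1.1    0.22   9.12   0.05  -0.09  -0.01] [-0.11  0.25 -0.46  0.86  0.    1.37] 32.50832498073578 0.03893865453605557
knob top z med 97.6549088170649 3297
233 216
```

View pics/w5.png

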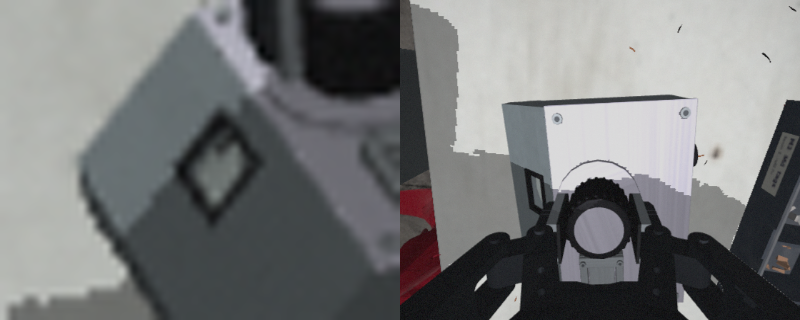

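Turned 93°; the side view is too coarse to read the numeral. I'll let the dial up gently, release, turn the hand back and read the window from the wrist camera.

Call:
step_arm(
  deltas=[
    [0, 0, 1.5, 0, 0, 0, -1],
    [0, 0, 1.5, 0, 0, 0, -1],
    [0, 0, 0.5, 0, 0, 0, -1],
    [0, 0, 0, 0, 0, 0, 0.2],
    [0, 0, 0, 0, 0, 0, 0.2],
  ],
)

```text
clock: 8.6
tcp_pos: [0.4786, 0.0268, 0.0731]
orientation: [-0.001, 0.674, 0.739, -0.001]
wrist_force: [-0.8, -1.0, 0.0]
finger_gap: 0.0513
grip_force: 0.0
```

Call:
step_arm(
  deltas=[
    [0, 0, 0, 0, 0, 8, 0.2],
    [0, 0, 0, 0, 0, 8, 0.2],
    [0, 0, 0, 0, 0, 8, 0.2],
    [0, 0, 0, 0, 0, 8, 0.2],
    [0, 0, 0, 0, 0, 8, 0.2],
  ],
)

```text
clock: 9.1
tcp_pos: [0.4787, 0.0266, 0.0732]
orientation: [-0.001, 0.378, 0.926, -0.0]
wrist_force: [-0.1, 0.7, 0.0]
finger_gap: 0.0513
grip_force: 0.0
```

Call:
step_arm(
  deltas=[
    [0, 0, 0, 0, 0, 8, 0.2],
    [0, 0, 0, 0, 0, 8, 0.2],
    [0, 0, 0, 0, 0, 8, 0.2],
    [0, 0, 0, 0, 0, 8, 0.2],
    [0, 0, 0, 0, 0, 8, 0.2],
  ],
)

```text
clock: 9.6
tcp_pos: [0.4787, 0.0266, 0.0731]
orientation: [-0.001, 0.039, 0.999, 0.0]
wrist_force: [0.3, 0.2, -0.5]
finger_gap: 0.0513
grip_force: 0.0
```

Call:
step_arm(
  deltas=[
    [0, 0, 0, 0, 0, 8, 0.2],
    [0, 0, 0, 0, 0, 5, 0.2],
    [0, 0, 0, 0, 0, 0, 0.2],
    [0, 0, 0, 0, 0, 0, 0.2],
  ],
)

```text
clock: 10.0
tcp_pos: [0.4792, 0.0266, 0.0734]
orientation: [-0.001, -0.071, 0.997, 0.0]
wrist_force: [0.7, 0.4, -0.4]
finger_gap: 0.0508
grip_force: 0.0
```

```bash
python3 -c "
from h import *
win('w6.png')
st(2)
"
```

```text
10.05 [0.4794 0.0266 0.0735] [-0.0005 -0.071   0.9975  0.0001] [-0.112   0.2443 -0.4579  0.8697  0.     -0.2541] [-0.1425  1.8138  0.0754] 0.05160470694044271 0.0
10.15 [479.62  26.56  73.66   0.3    0.54  -0.15  -0.03   0.02  -0.03] [-0.11  0.24 -0.46  0.87  0.   -0.25] 0.0 0.05101668978523315
knob top z med 99.57451791742554 3271
```

View pics/w6.png

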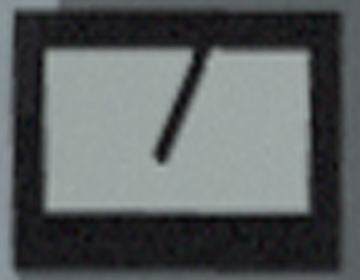

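The window shows the stem of a "7", from (205,50) to (160,160), well centred. The dial rests on the crown with its top at 99.6 mm. Now regrip softly and feel for the slot.

Call:
step_arm(
  deltas=[
    [1.5, 0, -1, 0, 0, 0, 0.2],
    [0, 0, 0, 0, 0, 0, -0.05],
    [0, 0, 0, 0, 0, 0, -1],
    [0, 0, 0, 0, 0, 0, -1],
    [0, 0, 0, 0, 0, 0, -1],
  ],
  newtons=20,
)

```text
clock: 10.65
tcp_pos: [0.4816, 0.0265, 0.0729]
orientation: [0.0, -0.072, 0.997, 0.0]
wrist_force: [0.6, 1.0, 0.1]
finger_gap: 0.0391
grip_force: 21.3
```

```bash
python3 -c "
from h import *
st(2)"
```

```text
10.75 [481.57  26.53  72.93   0.19   0.16   0.04  -0.02  -0.09  -0.05] [-0.11  0.25 -0.46  0.87  0.   -0.26] 21.294154822826385 0.03955491378579804
knob top z med 99.52894974160928 3349
```

Call:
step_arm(
  deltas=[
    [0, 0, -0.5, 0, 0, -1, -1],
    [0, 0, 0, 0, 0, -1.5, -1],
    [0, 0, 0, 0, 0, 0, -1],
  ],
)

```text
clock: 11.05
tcp_pos: [0.4817, 0.0265, 0.0727]
orientation: [0.0, -0.05, 0.999, -0.0]
wrist_force: [-0.3, 0.1, 3.1]
finger_gap: 0.0392
grip_force: 21.6
```

Call:
step_arm(
  deltas=[
    [0, 0, 0, 0, 0, -1.2, -1],
    [0, 0, 0, 0, 0, -1.2, -1],
    [0, 0, 0, 0, 0, 0, -1],
  ],
)

```text
clock: 11.35
tcp_pos: [0.4817, 0.0265, 0.0727]
orientation: [0.0, -0.028, 1.0, -0.0]
wrist_force: [-0.4, -1.5, 5.4]
finger_gap: 0.0391
grip_force: 21.8
```

```bash
python3 -c "
from h import *
st(2)"
```

```text
11.45 [481.76  26.48  72.71  -0.61  -0.6    5.75  -0.03   0.12  -0.02] [-0.11  0.25 -0.46  0.87  0.   -0.17] 21.771252751350403 0.039601399516976034
knob top z med 99.38996297003345 3335
```

Call:
step_arm(
  deltas=[
    [0, 0, 0.6, 0, 0, -1.2, -1],
    [0, 0, 0, 0, 0, -1.2, -1],
    [0, 0, 0, 0, 0, 0, -1],
  ],
)

```text
clock: 11.75
tcp_pos: [0.4819, 0.0265, 0.0735]
orientation: [0.0, -0.007, 1.0, -0.0]
wrist_force: [0.5, -1.4, 7.4]
finger_gap: 0.0389
grip_force: 21.9
```

Call:
step_arm(
  deltas=[
    [0, 0, 0, 0, 0, -1.2, -1],
    [0, 0, 0, 0, 0, -1.2, -1],
    [0, 0, 0, 0, 0, 0, -1],
  ],
)

```text
clock: 12.05
tcp_pos: [0.4819, 0.0264, 0.0735]
orientation: [0.001, 0.014, 1.0, -0.0]
wrist_force: [0.2, -1.2, 6.9]
finger_gap: 0.0396
grip_force: 21.9
```

```bash
python3 -c "
from h import *
st(2)"
```

```text
12.15 [481.85  26.42  73.51  -0.37  -0.96   7.24  -0.07   0.17  -0.  ] [-0.11  0.25 -0.45  0.87 -0.   -0.09] 21.904986798763275 0.03941038397089529
knob top z med 100.18963370065032 3338
```

The knob has risen above crown level (100.2 mm) and the hand carries the full spring load, so the tooth is entering the slot. Ease up.

Call:
step_arm(
  deltas=[
    [0, 0, 1, 0, 0, 0, -1],
    [0, 0, 1, 0, 0, 0, -1],
    [0, 0, 1, 0, 0, 0, -1],
    [0, 0, 1, 0, 0, 0, -1],
    [0, 0, 0, 0, 0, 0, -1],
  ],
)

```text
clock: 12.65
tcp_pos: [0.4817, 0.0264, 0.0772]
orientation: [0.0, 0.013, 1.0, -0.0]
wrist_force: [0.6, -1.0, 4.5]
finger_gap: 0.0392
grip_force: 21.6
```

```bash
python3 -c "
from h import *
st(2)"
```

```text
12.75 [481.68  26.46  77.09   0.69  -0.96   3.88  -0.17  -0.1    0.03] [-0.11  0.24 -0.45  0.88 -0.   -0.09] 21.639610826969147 0.039281179528648055
knob top z med 103.74873548096359 3340
```

Call:
step_arm(
  deltas=[
    [0, 0, 0.5, 0, 0, 0, -1],
    [0, 0, 0, 0, 0, 0, 0.2],
    [0, 0, 0, 0, 0, 0, 0.2],
    [0, 0, 0, 0, 0, 0, 0.2],
  ],
)

```text
clock: 13.15
tcp_pos: [0.4806, 0.0268, 0.0769]
orientation: [-0.001, 0.013, 1.0, 0.0]
wrist_force: [0.4, -0.2, 0.3]
finger_gap: 0.0517
grip_force: 0.0
```

```bash
python3 -c "
from h import *
win('w7.png')
st(1)"
```

```text
13.2 [0.4808 0.0268 0.077 ] [-0.0007  0.0126  0.9999  0.0002] [-0.1115  0.2432 -0.4497  0.8794  0.0003 -0.0862] [-0.3968  0.2561 -0.4475] 0.051275541795125584 0.0
13.25 [480.97  26.71  77.08   0.02   0.12   0.31  -0.01   0.04   0.02] [-0.11  0.24 -0.45  0.88  0.   -0.09] 0.0 0.05104567841022055
knob top z med 104.26711612526292 3350
```

View pics/w7.png

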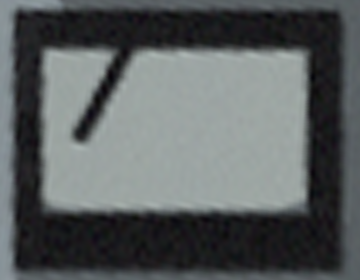

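Locked: the "7" is left of centre (stem at x≈80–125), as an offset slot explains, and the knob top is at 104.3 mm (fully up). Now go round to the bolt tab with shut fingers turned 99°.

Call:
step_arm(
  deltas=[
    [0, 0, 20, 0, 0, 0, 0.2],
    [0, 0, 30, 0, 0, 0, 0.2],
    [0, -10, 20, 0, 0, 8.25, 0.2],
    [3, -25, 0, 0, 0, 8.25, -1],
    [3, -25, 0, 0, 0, 8.25, -1],
  ],
)

```text
clock: 13.75
tcp_pos: [0.488, -0.0338, 0.1484]
orientation: [0.001, -0.206, 0.979, -0.0]
wrist_force: [0.2, 0.9, -0.2]
finger_gap: 0.023
grip_force: 0.0
```

Call:
step_arm(
  deltas=[
    [4, -25, 0, 0, 0, 8.25, -1],
    [4, -14, 0, 0, 0, 8.25, -1],
    [0, 0, 0, 0, 0, 8.25, -1],
    [0, 0, 0, 0, 0, 8.25, -1],
    [0, 0, 0, 0, 0, 8.25, -1],
  ],
)

```text
clock: 14.25
tcp_pos: [0.4952, -0.0726, 0.1472]
orientation: [-0.0, -0.536, 0.844, 0.0]
wrist_force: [-0.2, -0.7, -0.2]
finger_gap: 0.0002
grip_force: 0.0
```

Call:
step_arm(
  deltas=[
    [0, 0, 0, 0, 0, 8.25, -1],
    [0, 0, 0, 0, 0, 8.25, -1],
    [0, 0, 0, 0, 0, 8.25, -1],
    [0, 0, 0, 0, 0, 8.25, -1],
    [0, 0, 0, 0, 0, 0, -1],
  ],
)

```text
clock: 14.75
tcp_pos: [0.4952, -0.0723, 0.1473]
orientation: [0.0, 0.752, -0.659, -0.0]
wrist_force: [-0.7, -0.4, 0.9]
finger_gap: -0.0002
grip_force: 0.0
```

Run:
```python
from h import *
np.set_printoptions(precision=4,suppress=True)
r,P=cam('wrist','w8.png');s=get_state();print(s['clock'],s['tcp_pos'],s['orientation'],s['joint_pos'],s['finger_gap'])
Q=P.reshape(-1,3)
m=(Q[:,2]>.083)&(Q[:,2]<.092)&(np.hypot(Q[:,0]-.49,Q[:,1]+.04)<.02);k=Q[m];print('tab',m.sum(),k.mean(0),np.ptp(k,axis=0),cv2.minAreaRect(k[:,:2].astype(np.float32)) if m.sum()>5 else 0)
```

```text
14.8 [ 0.4953 -0.0723  0.1473] [ 0.0001  0.7511 -0.6602 -0.0003] [-0.3056  0.2138 -0.2976  1.06    0.     -2.0051] 0.0003769300040559771
tab 2 [ 0.4808 -0.0466  0.0839] [0.0001 0.0001 0.0014] 0
```

View pics/w8.png

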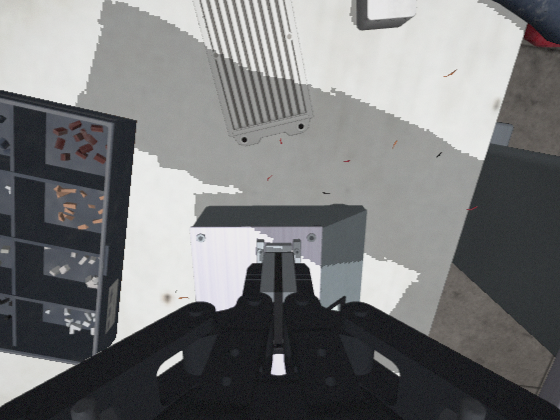

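The shut fingers line up between the rails ((277,255) in the picture), just outside the tab. The driver is well clear. Descend and push.

Call:
step_arm(
  deltas=[
    [0, 0, -30, 0, 0, 0, -1],
    [0, 0, -25, 0, 0, 0, -1],
    [0, 0, -13, 0, 0, 0, -1],
    [-0.8, 6, 0, 0, 0, 0, -1],
    [-0.8, 6, 0, 0, 0, 0, -1],
  ],
)

```text
clock: 15.3
tcp_pos: [0.4937, -0.06, 0.0796]
orientation: [0.0, 0.751, -0.66, -0.0]
wrist_force: [0.6, 1.0, 0.8]
finger_gap: -0.0
grip_force: 0.0
```

Call:
step_arm(
  deltas=[
    [-0.4, 3, 0, 0, 0, 0, -1],
    [-0.4, 3, 0, 0, 0, 0, -1],
    [-0.4, 3, 0, 0, 0, 0, -1],
    [0, 0, 0, 0, 0, 0, -1],
  ],
)

```text
clock: 15.7
tcp_pos: [0.4932, -0.0512, 0.0802]
orientation: [-0.0, 0.752, -0.659, 0.001]
wrist_force: [-0.0, -0.4, 1.1]
finger_gap: -0.0001
grip_force: 0.4
```

Call:
step_arm(
  deltas=[
    [-0.4, 3, 0, 0, 0, 0, -1],
    [-0.3, 2, 0, 0, 0, 0, -1],
    [0, 0, 0, 0, 0, 0, -1],
  ],
)

```text
clock: 16.0
tcp_pos: [0.4923, -0.0463, 0.0797]
orientation: [-0.0, 0.752, -0.659, 0.0]
wrist_force: [-0.2, -0.1, 0.4]
finger_gap: 0.0002
grip_force: 0.7
```

```bash
cat > tab.py <<'E'
from h import *
np.set_printoptions(precision=4,suppress=True)
f=[]
for n in ('top','side','wrist'):
    r,P=cam(n,n+'t.png');s=get_state();f.append(s['wrist_force'])
    d=(P-np.array([.4813,.0267,0]));a=np.radians(8);cx=d[...,0]*np.cos(a)+d[...,1]*np.sin(a);cy=-d[...,0]*np.sin(a)+d[...,1]*np.cos(a)
    m=(abs(cx)<10e-3)&(cy>-.08)&(cy<-.035)&(P[...,2]>.074)&(P[...,2]<.0875)
    if m.sum(): print(n,m.sum(),'cy range',np.percentile(cy[m],[2,50,98]),'cx',np.percentile(cx[m],[2,98]))
print(s['tcp_pos'],np.mean(f,0))
E
python3 tab.py
```

```text
side 14 cy range [-0.0751 -0.0616 -0.0563] cx [-0.0091 -0.0032]
wrist 10 cy range [-0.08   -0.0798 -0.0796] cx [-0.0098  0.0099]
[ 0.492  -0.0463  0.0794] [ 0.6624 -1.5922  0.7853]
```

Call:
step_arm(
  deltas=[
    [-0.4, 3, 0, 0, 0, 0, -1],
    [0, 0, 0, 0, 0, 0, -1],
    [0, 0, 0, 0, 0, 0, -1],
  ],
)

```text
clock: 16.45
tcp_pos: [0.4917, -0.044, 0.0795]
orientation: [0.0, 0.752, -0.659, 0.0]
wrist_force: [1.2, -4.9, 0.8]
finger_gap: 0.0
grip_force: 2.6
```

Call:
step_arm(
  deltas=[
    [-0.4, 3, 0, 0, 0, 0, -1],
    [0, 0, 0, 0, 0, 0, -1],
    [0, 0, 0, 0, 0, 0, -1],
  ],
)

```text
clock: 16.75
tcp_pos: [0.4918, -0.0437, 0.0797]
orientation: [0.003, 0.751, -0.66, 0.003]
wrist_force: [0.3, -13.7, -0.1]
finger_gap: -0.0003
grip_force: 7.0
```

```bash
python3 tab.py
```

```text
side 16 cy range [-0.0786 -0.0594 -0.0491] cx [-0.0088 -0.0032]
wrist 18 cy range [-0.0776 -0.0773 -0.0767] cx [-0.0098  0.0098]
[ 0.4917 -0.0437  0.0797] [  0.3909 -13.9279  -0.6599]
```

The push stopped hard at TCP y = −71 mm in the console frame, exactly the bolt's home position. Retreat and check.

Call:
step_arm(
  deltas=[
    [1.4, -10, 0, 0, 0, 0, -1],
    [1, -10, 0, 0, 0, 0, -1],
    [0, 0, 40, 0, 0, 0, -1],
    [0, 0, 50, 0, 0, 0, -1],
    [0, 0, 50, 0, 0, 0, -1],
  ],
)

```text
clock: 17.4
tcp_pos: [0.4924, -0.06, 0.2202]
orientation: [0.0, 0.752, -0.659, -0.002]
wrist_force: [0.8, -0.9, 0.0]
finger_gap: -0.0005
grip_force: 0.0
```

Call:
step_arm(
  deltas=[
    [-40, 0, 0, 0, 0, 0, -1],
    [-50, 0, 0, 0, 0, 0, -1],
    [-30, 0, 0, 0, 0, 0, -1],
    [0, 0, 0, 0, 0, 0, -1],
    [0, 0, 0, 0, 0, 0, -1],
  ],
)

```text
clock: 17.9
tcp_pos: [0.3734, -0.0603, 0.2197]
orientation: [-0.001, 0.752, -0.659, 0.0]
wrist_force: [1.1, -0.4, 0.5]
finger_gap: 0.0001
grip_force: 0.0
```

```bash
cat > fin.py <<'E'
from h import *
np.set_printoptions(precision=4,suppress=True)
r,P=cam('top','top9.png');d=P-np.array([.4813,.0267,0]);a=np.radians(8);cx=d[...,0]*np.cos(a)+d[...,1]*np.sin(a);cy=-d[...,0]*np.sin(a)+d[...,1]*np.cos(a)
r2,S=cam('side');
for P in (P,S):
    d=P-np.array([.4813,.0267,0]);cx=d[...,0]*np.cos(a)+d[...,1]*np.sin(a);cy=-d[...,0]*np.sin(a)+d[...,1]*np.cos(a)
    m=(abs(cx)<.011)&(cy>-.085)&(cy<-.035)&(P[...,2]>.08)&(P[...,2]<.095);print('tab',m.sum(),cx[m].mean(),cy[m].mean())
    k=(np.hypot(cx,cy)<.015)&(P[...,2]>.09)&(P[...,2]<.12);print('knob z',np.median(P[...,2][k]),k.sum())
s=get_state();print(s['clock'],s['tcp_pos'],s['wrist_force'])
E
python3 fin.py
```

```text
tab 33 0.0007040832362211562 -0.05368883958347135
knob z 0.10434609441019083 95
tab 54 -0.00017008959645796242 -0.05832232438732691
knob z 0.10595856064123815 66
18.0 [ 0.3745 -0.0606  0.2196] [ 0.0012 -0.0257 -0.0225]
```

The tab measures −53.7 mm (home is −54 mm) and the knob top is at 104.3 mm (fully up). Everything is in place and the arm is clear.

```bash
python3 -c "
from workcell import *
print(hand_in())"
```

```text
the job is handed in; nothing more can be done
None
```

I handed the job in at about 18 s: the dial is locked fully up on 7 and the bolt is home under the collar, with the arm clear and nothing else on the bench touched. The 7 sits left of mid-window because its slot is offset by about 9°, within the ±0.24 rad allowed, and no verdict came back on hand-in.

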